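# Hold the vacuum pump on the storage jar's valve

### The arm

A 7-joint arm with a two-finger parallel gripper is mounted at the origin on the work surface. World frame = base frame: x ahead of the robot, y to its left, z up, the work surface at z = 0. Lengths are in m, angles in rad, forces in N, time in s.
With the tool pointing down it reaches from about 0.4 to 0.85 m from the base axis. Payload 4.4 kg.
Tool frame: the origin (TCP) lies between the finger pads, 19 mm behind the fingertips; this is the grasp point; z points along the fingers, y is the line along which they close (so a half turn about z gives the same grasp; the last joint's range is limited). The gripper opens to 94 mm and grips with 3 to 60 N. Pads are 16 mm wide; open, the fingers measure 119 mm over their backs; the gripper's body (75 mm by 177 mm) begins 78 mm behind the grasp point.
Start: joints at [1.183, 0.628, 0.038, 1.517, -0.027, 0.996, -0.02], TCP at [0.206, -0.617, 0.224] pointing down, gripper open.
Joint ranges: [-3.06, 3.06], [-0.37, 2.12], [-1.25, 1.32], [0.18, 2.47], [-1.1, 4.24], [0.23, 1.98], [-2.94, 2.94]. Speed limits (rad/s): [2.57, 2.57, 3.14, 3.14, 3.14, 3.14, 3.14].

### API

Orientations are given as [roll, pitch, yaw] about the fixed x, y, z axes, in that order (R = Rz(yaw) Ry(pitch) Rx(roll)).
In Python, from station import * gives the robot as it stands.
- The arm moves only by the tool arm_command, never from a script. Its argument "series" is a list of rows, each a list of 7 numbers: the shift along the world's x, y, z each as a share of 0.15 m, from -1 to 1, then the turn, a rotation vector about the world's x, y, z each as a share of 180 degrees, from -1 to 1, then the opening, from 0 (shut) to 1 (fully open). A call has 1 to 20 rows; each row shifts and turns the commanded pose from where the row before left it; what a row does not reach is not made up. A row lasts 1/12 s, in which the tool goes at most 41.7 mm and 7.16 degrees, less where a joint would pass 70% of its speed; a pose out of reach is approached as far as the arm can. A call with a number of a shift or a turn outside -1 to 1 is refused whole. A call with a gripper value outside its range is refused whole. The fingers move at their own pace and stop on an object; "newtons" is the grip in N (left out, the last holds). Time passes only in rows, so rows that do not move let the fingers close. It gives the time, the measured TCP pose, the force, the opening and the grip force at its end, in the units of the state.
- get_state(): the state, without advancing time (a new reading comes with each control period).
- get_image(name): name is "scene" or "top" or "wrist"; returns the picture (384x512x3 uint8, red, green, blue); there is no depth.
- camera_info(name): a dict with "intrinsics" (3x3 intrinsics, pixels), "extrinsics" (4x4, takes a point from camera to world coordinates); the wrist camera has in their place "mount" (4x4, takes a point from camera to tool coordinates, whose origin is the TCP and whose axes are the flange's). Camera axes: x right, y down, z forward; pixel columns grow to the right and rows downward; lengths in m; the calibration is good to about 2 mm. A picture is of the moment at which its call begins: read the wrist's pose just before it. camera_info takes no time and is no camera call.
- hand_in(): hands the job in; it is judged then, once.
The state is a dict: "t": time; "q": joint angles; "qvel": joint speeds; "joint_efforts": joint torques, N m; "tool_pos": TCP position; "eef_rot": TCP orientation; "force": force on the tool from outside, world axes, zero at the start; "ft_torque": the same for the moment, N m; "gripper_width": opening from 0.0 (shut) to 1.0 (fully open); "gripper_force": force on a finger pad.
Only numpy, scipy, OpenCV 4.12 (cv2) and the standard library are available. Lean on these libraries where they do the work, as an engineer would, in place of code of your own. Each camera call takes 0.05 s, during which the arm holds its last target. There are 200 camera calls.

### The job

Lift the handheld vacuum pump out of its charging dock and set it upright, foot down, into the round collar on the lid of the larger (taller and wider) storage jar, then push it down until the jar's spring valve is half-way in, about 8 mm of its 16 mm travel, where the jar is evacuated. Never push that valve all the way in, which would let the air back, and leave the smaller jar's valve and everything else on the worktop alone. Keep your grip round the pump's body and finish while holding it there, still pressing the valve half-way.

Things in the scene. Friction and masses are not known exactly. Their poses are not given: they have to be found in the camera images.
- pump: Loose handheld vacuum pump, an upright round stick 150 mm tall, 0.28 to 0.44 kg, standing in the dock. Origin at the centre of its flat underside, z up along it. Black foot 64 mm in diameter up to 34 mm (its lowest 8 mm taper to 56 mm), then a straight white body 52 mm in diameter from 45 to 130 mm (grip here, any yaw), then a grey cap 58 mm wide up to 150 mm.
- dock: Fixed black charging dock, a round dish 100 mm in diameter and 22 mm tall with a round recess 74 mm wide, its floor 8 mm above the worktop; the pump's underside stands on that floor. Origin at the centre of its underside.
- jar_large: Fixed round frosted grey-white storage jar with a white lid, 120 mm in diameter (lid 128 mm), lid's top 119 mm above the worktop. Origin at the centre of its underside. A clip stands out 12 mm on two sides.
- jar_large_port (a point): Centre of the larger jar's lid top, inside the collar: an upright white ring, 76 mm inner, 90 mm outer diameter, rising 30 mm above this point, open at the top. In its middle stands the valve, a steel plunger 28 mm in diameter; its flat top is 20 mm above this point when out, 4 mm when fully in. The pump's underside bears on it.
- valve_large (a joint): Travel in m of the larger jar's valve plunger, straight down: 0 out, 0.016 fully in. Its spring needs about 6 N before it starts to move (so the pump's own weight does not move it), about 9 N at half-way and about 12.5 N fully in; it springs back when let go.
- jar_small: Fixed smaller storage jar of the same make: 100 mm in diameter (lid 108 mm), lid's top 74 mm above the worktop, with the same collar (top 104 mm above the worktop) and valve. Origin at the centre of its underside. To be left alone.
- valve_small (a joint): Travel in m of the smaller jar's valve, as for the larger jar: 0 out. To be left alone.
- mill: Loose dark wooden pepper mill, 52 mm in diameter, 152 mm tall, upright. Origin at the centre of its underside.
- mug: Loose white mug, 80 mm in diameter, 90 mm tall, with a handle on its own +y side. Origin at the centre of its underside.
- spoon: Loose wooden spoon lying on the worktop roughly across in front of the robot, 180 mm long, under 30 mm high. Origin under its length, x along it to the bowl of the spoon.
- spice: Loose small spice jar, 44 mm in diameter, 85 mm tall. Origin at the centre of its underside.
- oil: Loose green oil bottle, 60 mm in diameter, 150 mm tall. Origin at the centre of its underside.
Not all that is in view belongs to the job. Of the things shaped like the dock, the black one is meant.

How it is judged:
By the outcome, as a careful person would: the job done as asked, in the order asked, and still so for the second after the job is handed in, while the arm keeps its last pose, push and grip.
It also fails if it takes over 48 s, if anything falls off the work surface, if the arm or the gripper's body presses on something with over 40 N, if the wrist force passes 120 N, or if a joint passes its speed limit or range.

## Working session

There is one attempt and no reset: what is moved stays moved. The work goes in short steps, Python scripts to look and compute and a tool call to move; the robot and the scene stay as the last step left them, time stands still between calls to the robot, and variables do not carry over. Pictures are saved under pics/ and viewed, at most 10 in all, crops included, and the job is handed in when it is done.

Besides the shell and the picture viewer there is one more tool, called after "Call:" as a command line: name --pt "numbers of a row" for each row, then --argument value for the rest. arm_command: Moves the arm, as the interface text tells. Its arguments: {"type":"object","properties":{"series":{"type":"array"},"newtons":{"type":"number"}},"required":["series"]}

```bash
mkdir -p pics; python3 - <<'E'
from station import *
import cv2,numpy as np
np.set_printoptions(precision=4,suppress=True)
for n in("top","scene"):
    cv2.imwrite(f"pics/{n}0.png",get_image(n)[:,:,::-1])
    c=camera_info(n);print(n,np.array(c["intrinsics"]),np.array(c["extrinsics"]))
print(get_state())
E
```

```text
top [[392.841    0.     259.6862]
 [  0.     392.841  187.5391]
 [  0.       0.       1.    ]] [[ 0.0108 -0.9886  0.1502  0.4964]
 [-0.9994 -0.0057  0.0342 -0.0062]
 [-0.0329 -0.1504 -0.9881  1.0532]
 [ 0.      0.      0.      1.    ]]
scene [[480.3865   0.     255.0759]
 [  0.     480.3865 189.2626]
 [  0.       0.       1.    ]] [[ 0.6797  0.49   -0.5457  1.2583]
 [ 0.7333 -0.4682  0.493  -0.5282]
 [-0.0139 -0.7353 -0.6776  0.8441]
 [ 0.      0.      0.      1.    ]]
{'t': 0.1, 'q': array([ 1.1832,  0.6293,  0.0385,  1.5182, -0.027 ,  0.9963, -0.02  ]), 'qvel': array([ 0.0006, -0.0028,  0.001 , -0.0049, -0.0006, -0.0001,  0.0003]), 'joint_efforts': array([  0.0026, -55.0798,   1.1475, -18.7117,  -0.0521,   0.0192,
         0.0001]), 'tool_pos': array([ 0.2054, -0.6161,  0.2235]), 'eef_rot': array([-3.1399,  0.    ,  0.3218]), 'force': array([-0.6074, -0.2886, -1.1497]), 'ft_torque': array([ 0.0072,  0.0138, -0.0108]), 'gripper_force': 0.0, 'gripper_width': 1.004520558046538}
```

View pics/top0.png

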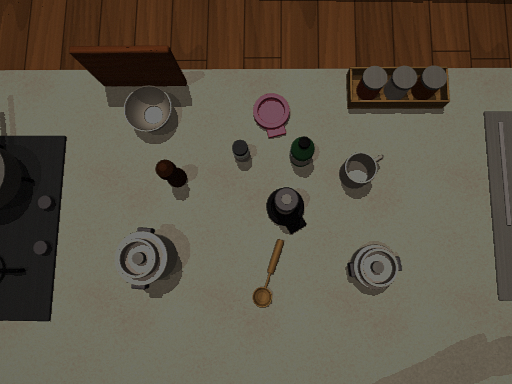

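View pics/scene0.png

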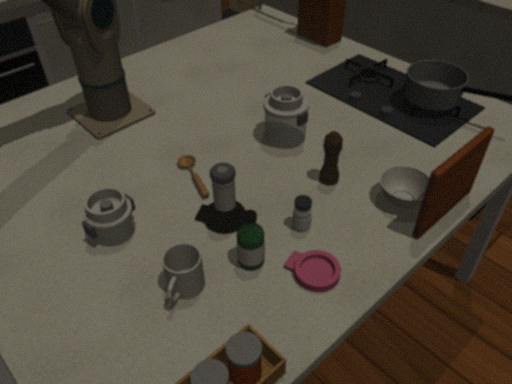

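The top view shows the pump in the black dock near (287,200), the large jar at (143,258), the small jar at (377,267), and the oil bottle, spice jar and mill behind the pump. Next I'll zoom in to measure.

```bash
cat > h.py <<'E'
from station import *
import cv2,numpy as np
np.set_printoptions(precision=4,suppress=True)
def ray(n,u,v,z):
    c=camera_info(n);K=np.array(c["intrinsics"]);T=np.array(c["extrinsics"])
    d=T[:3,:3]@np.linalg.solve(K,[u,v,1.]);o=T[:3,3]
    return (o+d*(z-o[2])/d[2])[:2]
def proj(n,P):
    c=camera_info(n);K=np.array(c["intrinsics"]);T=np.linalg.inv(np.array(c["extrinsics"]))
    p=K@(T[:3,:3]@np.asarray(P,float)+T[:3,3]);return p[:2]/p[2]
E
python3 - <<'E'
from h import *
t=cv2.imread("pics/top0.png");s=cv2.imread("pics/scene0.png")
f=lambda im,x,y,w,h:cv2.resize(cv2.convertScaleAbs(im[y:y+h,x:x+w],alpha=1.6),(400,300),interpolation=cv2.INTER_CUBIC)
a=np.vstack([np.hstack([f(t,103,228,80,60),f(t,247,170,80,60)]),np.hstack([f(s,246,75,80,60),f(s,185,155,100,75)])])
cv2.imwrite("pics/crop.png",a)
E
```

```text
(no output)
```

View pics/crop.png

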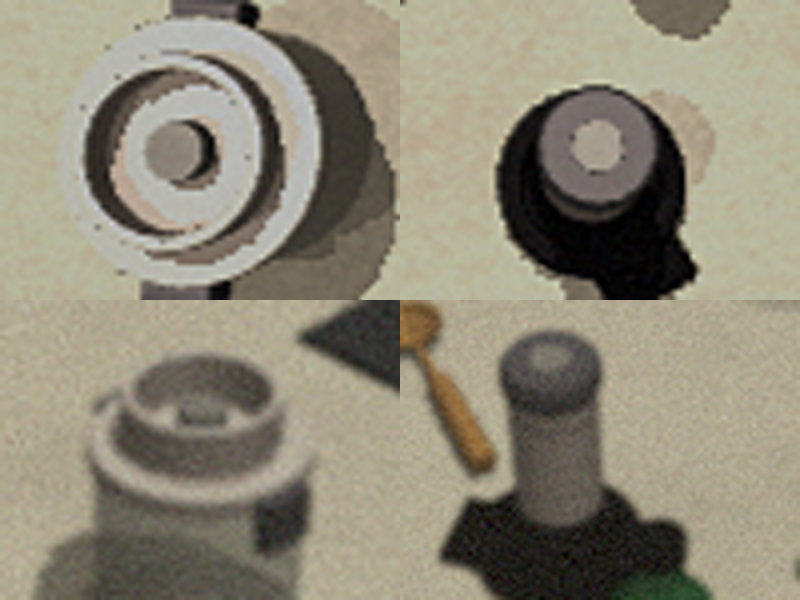

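The crops show the cap top at about (286.0,199.0). On the jar, the lid disc is centred near (140.8,257.8) and the steel valve top near (137.2,257.6).

```bash
python3 - <<'E'
from h import *
t=cv2.imread("pics/top0.png");s=cv2.imread("pics/scene0.png")
up=lambda X,x0,k=5:x0+(X+.5)/k-.5
p=lambda X,x0,k=5:up(X,x0,k)
print("cap top",ray("top",p(197,247),p(147,170),.158),"dock",ray("top",p(191,247),p(178,170),.022))
print("cap scene",ray("scene",185+(149+.5)/4-.5,155+(55)/4-.5,.158))
print("lid",ray("top",p(191,103),p(151,228),.119),"valve",ray("top",p(173,103),p(150,228),.139))
print("collar in scene",ray("scene",p(204,246),p(97,75),.149),"valve scene",ray("scene",p(203,246),p(106,75),.139))
# ellipse of collar hole top rim in scene and projections of hypothesised circles for check
J=np.r_[ray("top",p(173,103),p(150,228),.139)]
for z,r in((.149,.038),(.149,.045),(.119,.064)):
  for n,x0,y0 in(("top",103,228),("scene",246,75)):
    q=np.array([proj(n,[J[0]+r*np.cos(a),J[1]+r*np.sin(a),z]) for a in np.linspace(0,6.28,60)])
    e=((q.min(0)-[x0,y0])*5,(q.max(0)-[x0,y0])*5);print(n,z,r,*e)
# other objects
for n,u,v,z in(("oil",303,145,.15),("mill",166,169,.152),("spice",240,148,.085),("small",378,267,.094),("mug",360,168,.09)): print(n,ray("top",u,v,z))
E
```

```text
cap top [ 0.6062 -0.0358] dock [ 0.6065 -0.0372]
cap scene [ 0.6044 -0.0355]
lid [0.4686 0.3058] valve [0.4695 0.3075]
collar in scene [0.4772 0.2987] valve scene [0.472  0.3035]
top 0.149 0.038 [81.5862 64.8897] [245.7447 233.2466]
scene 0.149 0.038 [133.8802  47.7275] [273.1321 121.1916]
top 0.149 0.045 [66.5088 49.5912] [260.9011 248.9655]
scene 0.149 0.045 [121.0835  41.268 ] [286.0038 128.2811]
top 0.119 0.064 [51.8121 11.0379] [319.5268 285.5357]
scene 0.119 0.064 [86.4964 70.4146] [317.5279 195.6854]
oil [ 0.7357 -0.076 ]
mill [0.6763 0.2464]
spice [0.7447 0.0784]
small [ 0.453  -0.2561]
mug [ 0.6932 -0.2212]
```

Call:
arm_command --pt "0.1 0.17 0.05 0 0 0 1" --pt "0.12 0.18 0.05 0 0 0 1" --pt "0.12 0.18 0.05 0 0 0 1" --pt "0.12 0.18 0.05 0 0 0 1" --pt "0.12 0.18 0.05 0 0 0 1" --pt "0.12 0.18 0.05 0 0 0 1" --pt "0.12 0.18 0 0 0 0 1" --pt "0.12 0.18 0 0 0 0 1" --pt "0.12 0.18 0 0 0 0 1" --pt "0.12 0.18 0 0 0 0 1" --pt "0.12 0.18 0 0 0 0 1" --pt "0.12 0.18 0 0 0 0 1" --pt "0.12 0.18 0 0 0 0 1" --pt "0.12 0.18 0 0 0 0 1" --pt "0.12 0.18 0 0 0 0 1" --pt "0.12 0.18 0 0 0 0 1" --pt "0.12 0.18 0 0 0 0 1" --pt "0.1 0.12 0 0 0 0 1" --pt "0.05 0.1 0 0 0 0 1" --pt "0 0 0 0 0 0 1"

```text
t: 1.77
tool_pos: [0.5328, -0.1214, 0.2688]
eef_rot: [-3.139, -0.001, 0.328]
force: [0.4, -0.1, 0.1]
gripper_width: 1.001
gripper_force: 0.0
```

Call:
arm_command --pt "0.12 0.14 0 0 0 0 1" --pt "0.12 0.14 0 0 0 0 1" --pt "0.12 0.14 0 0 0 0 1" --pt "0.1 0.12 0 0 0 0 1" --pt "0.03 0.03 0 0 0 0 1" --pt "0 0 0 0 0 0 1" --pt "0 0 0 0 0 0 1"

```text
t: 2.35
tool_pos: [0.6035, -0.0426, 0.2689]
eef_rot: [3.141, 0.002, 0.32]
force: [-0.3, -0.9, 0.7]
gripper_width: 0.995
gripper_force: 0.0
```

```bash
cat >> h.py <<'E'
from scipy.spatial.transform import Rotation as Ro
def wcam(s):
    T=np.eye(4);T[:3,:3]=Ro.from_euler("xyz",s["eef_rot"]).as_matrix();T[:3,3]=s["tool_pos"]
    c=camera_info("wrist");return np.array(c["intrinsics"]),T@np.array(c["mount"])
def wray(s,u,v,z):
    K,T=wcam(s);d=T[:3,:3]@np.linalg.solve(K,[u,v,1.]);o=T[:3,3];return (o+d*(z-o[2])/d[2])[:2]
def wproj(s,P):
    K,T=wcam(s);T=np.linalg.inv(T);p=K@(T[:3,:3]@np.asarray(P,float)+T[:3,3]);return p[:2]/p[2]
E
python3 - <<'E'
from h import *
import pickle
s=get_state();im=get_image("wrist")[:,:,::-1].copy();cv2.imwrite("pics/w1.png",im);pickle.dump(s,open("w1.pkl","wb"))
print(s["tool_pos"],s["eef_rot"],wcam(s)[0],np.array(camera_info("wrist")["mount"]))
for P in([.606,-.036,.158],[.606,-.036,.022]):print(wproj(s,P))
E
```

```text
[ 0.6035 -0.0426  0.2689] [3.1407 0.002  0.3203] [[305.3944   0.     254.0407]
 [  0.     305.3944 193.1636]
 [  0.       0.       1.    ]] [[-0.0013 -0.9649 -0.2627  0.0772]
 [ 1.     -0.0014  0.0004 -0.001 ]
 [-0.0008 -0.2627  0.9649 -0.16  ]
 [ 0.      0.      0.      1.    ]]
[248.9099 191.8917]
[250.3785 165.5817]
```

View pics/w1.png

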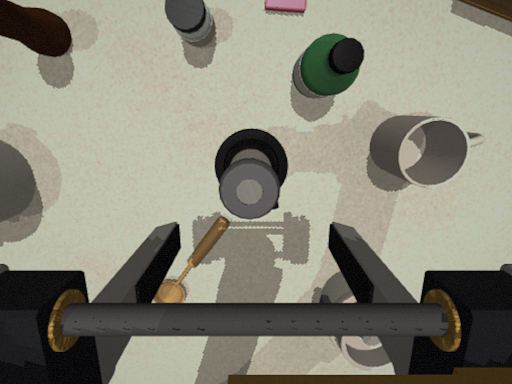

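The wrist view shows the cap centred at about (249.5,188) and nothing in the fingers' way. I'll centre the tool, descend and grip.

Call:
arm_command --pt "0.027 0.047 0 0 0 0 1" --pt "0 0 -0.06 0 0 0 1" --pt "0 0 -0.12 0 0 0 1" --pt "0 0 -0.12 0 0 0 1" --pt "0 0 -0.12 0 0 0 1" --pt "0 0 -0.12 0 0 0 1" --pt "0 0 -0.12 0 0 0 1" --pt "0 0 -0.12 0 0 0 1" --pt "0 0 -0.12 0 0 0 1" --pt "0 0 -0.12 0 0 0 1" --pt "0 0 -0.05 0 0 0 1" --pt "0 0 0 0 0 0 1" --pt "0 0 0 0 0 0 1" --newtons 30

```text
t: 3.48
tool_pos: [0.6085, -0.0338, 0.1087]
eef_rot: [-3.142, 0.0, 0.321]
force: [0.1, -0.3, -0.9]
gripper_width: 1.0
gripper_force: 0.0
```

```bash
python3 -c "
from h import *
s=get_state();print(s['tool_pos'],s['eef_rot'],s['force'],s['ft_torque'],s['q'])"
```

```text
[ 0.6085 -0.0338  0.1087] [-3.1415  0.0003  0.3214] [ 0.0829 -0.2635 -0.8991] [-0.0188  0.0211 -0.0187] [ 0.0411  0.7112 -0.051   1.7368  0.052   0.6952 -1.287 ]
```

Call:
arm_command --pt "-0.007 -0.01 0 0 0 0 0.8" --pt "0 0 0 0 0 0 0.65" --pt "0 0 0 0 0 0 0.55" --pt "0 0 0 0 0 0 0.4" --pt "0 0 0 0 0 0 0.2" --pt "0 0 0 0 0 0 0" --pt "0 0 0 0 0 0 0" --pt "0 0 0 0 0 0 0" --pt "0 0 0 0 0 0 0" --pt "0 0 0 0 0 0 0" --newtons 45

```text
t: 4.32
tool_pos: [0.6079, -0.0353, 0.1091]
eef_rot: [3.141, -0.001, 0.322]
force: [0.7, -0.4, 3.8]
gripper_width: 0.605
gripper_force: 45.0
```

Call:
arm_command --pt "0 0 0 0 0 0 0" --pt "0 0 0 0 0 0 0" --pt "0 0 0 0 0 0 0"

```text
t: 4.57
tool_pos: [0.6079, -0.0353, 0.1091]
eef_rot: [3.141, -0.001, 0.322]
force: [0.4, -0.5, 4.2]
gripper_width: 0.605
gripper_force: 45.0
```

```bash
python3 - <<'E'
from h import *
s=get_state();print(s['tool_pos'],s['force'],s['ft_torque'],s['gripper_width'],s['gripper_force'])
a=get_image("wrist")[:,:,::-1];b=get_image("scene")[130:255,150:310,::-1]
cv2.imwrite("pics/g1.png",np.hstack([cv2.resize(a,(400,300)),cv2.resize(cv2.convertScaleAbs(b,alpha=1.6),(384,300),interpolation=cv2.INTER_CUBIC)]))
E
```

```text
[ 0.6079 -0.0353  0.1091] [ 0.4214 -0.4608  4.242 ] [-0.1096 -0.0109  0.0562] 0.6051289843084701 45.0006944546476
```

View pics/g1.png

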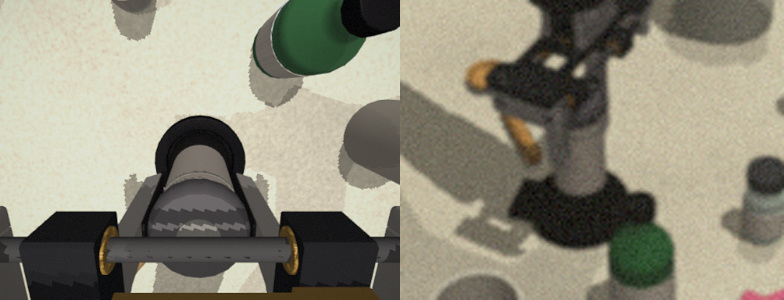

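The opening is 57 mm where a 52 mm body was expected, and there is 4 N of lift, so the fingers are probably touching the cap's rim. I'll open, go 18 mm lower and grip again.

Call:
arm_command --pt "0 0 0 0 0 0 0.8" --pt "0 0 0 0 0 0 1" --pt "0 0 0 0 0 0 1" --pt "0 0 0 0 0 0 1" --pt "0 0 -0.04 0 0 0 1" --pt "0 0 -0.04 0 0 0 1" --pt "0 0 -0.04 0 0 0 1" --pt "0 0 0 0 0 0 1" --pt "0 0 0 0 0 0 0.7" --pt "0 0 0 0 0 0 0.5" --pt "0 0 0 0 0 0 0.3" --pt "0 0 0 0 0 0 0" --pt "0 0 0 0 0 0 0" --pt "0 0 0 0 0 0 0" --pt "0 0 0 0 0 0 0" --pt "0 0 0 0 0 0 0" --newtons 45

```text
t: 6.0
tool_pos: [0.6078, -0.0354, 0.091]
eef_rot: [3.141, -0.0, 0.322]
force: [-0.5, -0.9, -0.3]
gripper_width: 0.575
gripper_force: 43.7
```

Call:
arm_command --pt "0 0 0 0 0 0 0" --pt "0 0 0 0 0 0 0" --pt "0 0 0.03 0 0 0 0" --pt "0 0 0.05 0 0 0 0" --pt "0 0 0.1 0 0 0 0" --pt "0 0 0.13 0 0 0 0" --pt "0 0 0.13 0 0 0 0" --pt "0 0 0.15 0 0 0 0" --pt "0 0 0.15 0 0 0 0" --pt "0 0 0.15 0 0 0 0" --pt "0 0 0.15 0 0 0 0" --pt "0 0 0.15 0 0 0 0" --pt "0 0 0.1 0 0 0 0" --pt "0 0 0.04 0 0 0 0" --pt "0 0 0 0 0 0 0" --pt "0 0 0 0 0 0 0"

```text
t: 7.33
tool_pos: [0.6069, -0.035, 0.2896]
eef_rot: [-3.141, 0.001, 0.322]
force: [-0.7, -0.5, -4.6]
gripper_width: 0.573
gripper_force: 43.9
```

Call:
arm_command --pt "-0.03 0.08 0 0 0 0 0" --pt "-0.06 0.14 0 0 0 0 0" --pt "-0.07 0.17 0 0 0 0 0" --pt "-0.07 0.17 0 0 0 0 0" --pt "-0.07 0.17 0 0 0 0 0" --pt "-0.07 0.17 0 0 0 0 0" --pt "-0.07 0.17 0 0 0 0 0" --pt "-0.07 0.17 0 0 0 0 0" --pt "-0.07 0.17 0 0 0 0 0" --pt "-0.07 0.17 0 0 0 0 0" --pt "-0.07 0.17 0 0 0 0 0" --pt "-0.07 0.17 0 0 0 0 0" --pt "-0.07 0.17 0 0 0 0 0" --pt "-0.06 0.11 0 0 0 0 0" --pt "-0.04 0.05 0 0 0 0 0" --pt "0 0 0 0 0 0 0" --pt "0 0 0 0 0 0 0" --pt "0 0 0 0 0 0 0"

```text
t: 8.83
tool_pos: [0.4643, 0.3005, 0.2899]
eef_rot: [3.14, 0.001, 0.32]
force: [0.4, -0.5, -3.6]
gripper_width: 0.575
gripper_force: 44.0
```

```bash
python3 - <<'E'
from h import *
s=get_state();print(s['tool_pos'],s['eef_rot'],s['force'],s['q'])
a=get_image("wrist")[:,:,::-1];b=get_image("scene")[20:170,200:360,::-1]
cv2.imwrite("pics/p1w.png",a);cv2.imwrite("pics/p1s.png",get_image("scene")[:,:,::-1])
cv2.imwrite("pics/p1.png",np.hstack([cv2.resize(a,(400,300)),cv2.resize(cv2.convertScaleAbs(b,alpha=1.6),(400,375),interpolation=cv2.INTER_CUBIC)[:300]]))
E
```

```text
[0.4643 0.3005 0.2899] [3.1398 0.0006 0.3196] [ 0.3575 -0.488  -3.6454] [-0.5416  0.4206 -0.1233  1.7014  0.0605  1.0244 -1.937 ]
```

View pics/p1.png

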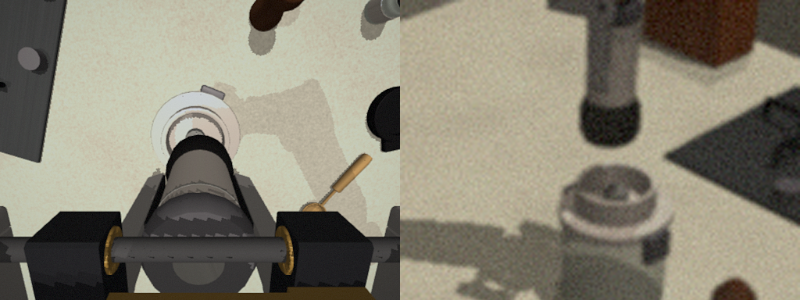

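The pump hangs straight and is short of the collar by a few millimetres. I'll refine the jar's centre by fitting its lid circle in the wrist and top views.

```bash
python3 - <<'E'
from h import *
from scipy.optimize import least_squares
s=get_state()
def fit(im,cast,box,name):
    x0,y0,x1,y1=box;c=im[y0:y1,x0:x1].astype(int)
    R=c[:,:,2];B=c[:,:,0]
    base=np.median(R-B)
    neutral=((R-B)<12)&(c.sum(2)>np.percentile(c.sum(2),50))
    m=cv2.morphologyEx(neutral.astype(np.uint8)*255,cv2.MORPH_OPEN,np.ones((3,3)))
    cs,_=cv2.findContours(m,cv2.RETR_EXTERNAL,cv2.CHAIN_APPROX_NONE);k=max(cs,key=cv2.contourArea)
    h=cv2.convexHull(k)[:,0]
    P=np.array([cast(u+x0,v+y0) for u,v in h])
    r=least_squares(lambda p:np.hypot(*(P-p[:2]).T)-p[2],[*P.mean(0),.064],loss="soft_l1",f_scale=.001)
    r2=least_squares(lambda p:np.hypot(*(P-p[:2]).T)-.064,P.mean(0),loss="soft_l1",f_scale=.001)
    print(name,base,cv2.contourArea(k),r.x,r2.x,np.median(abs(r2.fun)))
    v=cv2.cvtColor(m,cv2.COLOR_GRAY2BGR);return cv2.resize(np.hstack([im[y0:y1,x0:x1],v]),None,fx=2.4,fy=2.4)
a=fit(cv2.imread("pics/top0.png"),lambda u,v:ray("top",u,v,.119),(103,223,183,293),"top")
b=fit(cv2.imread("pics/p1w.png"),lambda u,v:wray(s,u,v,.119),(180,100,320,180),"wrist")
W=max(a.shape[1],b.shape[1]);p=lambda i:cv2.copyMakeBorder(i,0,0,0,W-i.shape[1],cv2.BORDER_CONSTANT)
cv2.imwrite("pics/fit.png",np.vstack([p(a),p(b)]))
E
```

```text
top 15.0 531.5 [0.4676 0.3048 0.0322] [0.4391 0.2637] 0.015507991602814047
wrist 18.0 1627.5 [0.4708 0.3089 0.0608] [0.4679 0.3064] 0.0004415731889912747
```

View pics/fit.png

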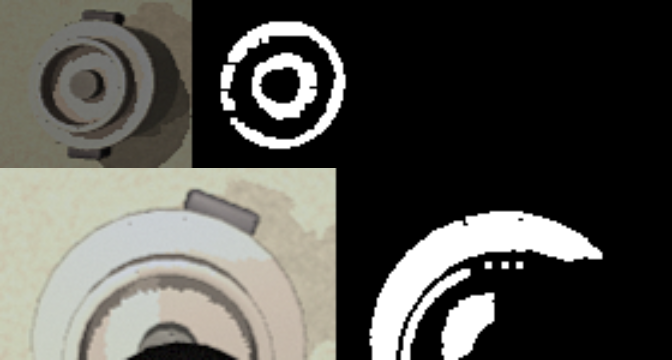

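The wrist fit puts the lid centre at (0.468,0.306), with 0.4 mm residual, which agrees with the top view. I'll centre over it and lower to just above the collar.

Call:
arm_command --pt "0.014 0.02 0 0 0 0 0" --pt "0.013 0.017 0 0 0 0 0" --pt "0 0 -0.06 0 0 0 0" --pt "0 0 -0.1 0 0 0 0" --pt "0 0 -0.1 0 0 0 0" --pt "0 0 -0.06 0 0 0 0" --pt "0 0 -0.02 0 0 0 0" --pt "0 0 0 0 0 0 0" --pt "0 0 0 0 0 0 0" --pt "0 0 0 0 0 0 0"

```text
t: 9.82
tool_pos: [0.4682, 0.3084, 0.24]
eef_rot: [-3.141, -0.002, 0.322]
force: [-0.6, 0.4, -3.4]
gripper_width: 0.577
gripper_force: 44.0
```

```bash
python3 - <<'E'
from h import *
s=get_state();print(s['tool_pos'],s['eef_rot'],s['force'],s['ft_torque'])
a=get_image("wrist")[100:250,140:340,::-1];b=get_image("scene")[40:160,220:380,::-1]
cv2.imwrite("pics/p2.png",np.hstack([cv2.resize(a,(400,300)),cv2.resize(cv2.convertScaleAbs(b,alpha=1.6),(400,300),interpolation=cv2.INTER_CUBIC)[:300]]))
E
```

```text
[0.4682 0.3084 0.24  ] [-3.1411 -0.0016  0.3219] [-0.5837  0.3891 -3.3823] [ 0.0416 -0.0137 -0.069 ]
```

View pics/p2.png

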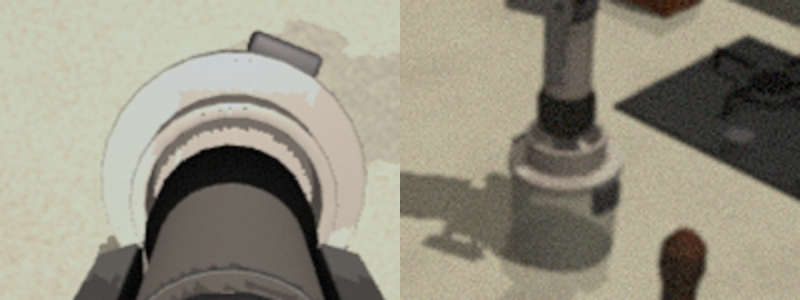

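The foot sits over the collar opening, about 1.5 mm too far in +y. I'll correct that and lower gently towards the valve.

Call:
arm_command --pt "0 -0.012 0 0 0 0 0" --pt "0 0 -0.02 0 0 0 0" --pt "0 0 -0.03 0 0 0 0" --pt "0 0 -0.03 0 0 0 0" --pt "0 0 -0.02 0 0 0 0" --pt "0 0 0 0 0 0 0" --pt "0 0 0 0 0 0 0" --pt "0 0 0 0 0 0 0"

```text
t: 10.58
tool_pos: [0.4677, 0.3062, 0.2242]
eef_rot: [3.142, -0.0, 0.322]
force: [0.7, 0.4, -3.9]
gripper_width: 0.577
gripper_force: 44.0
```

Call:
arm_command --pt "0 0 -0.013 0 0 0 0" --pt "0 0 0 0 0 0 0" --pt "0 0 0 0 0 0 0" --pt "0 0 0 0 0 0 0"

```text
t: 10.92
tool_pos: [0.4677, 0.3062, 0.2224]
eef_rot: [-3.142, -0.0, 0.322]
force: [-0.1, -0.7, -4.7]
gripper_width: 0.576
gripper_force: 44.0
```

Call:
arm_command --pt "0 0 -0.007 0 0 0 0" --pt "0 0 0 0 0 0 0" --pt "0 0 0 0 0 0 0"

```text
t: 11.17
tool_pos: [0.4681, 0.3064, 0.2219]
eef_rot: [-3.141, -0.001, 0.322]
force: [-0.5, 0.4, 0.8]
gripper_width: 0.572
gripper_force: 43.9
```

Call:
arm_command --pt "0 0 -0.007 0 0 0 0" --pt "0 0 0 0 0 0 0" --pt "0 0 0 0 0 0 0"

```text
t: 11.42
tool_pos: [0.468, 0.3063, 0.2206]
eef_rot: [-3.141, -0.001, 0.322]
force: [0.1, -0.2, 2.6]
gripper_width: 0.576
gripper_force: 43.9
```

Call:
arm_command --pt "0 0 -0.007 0 0 0 0" --pt "0 0 0 0 0 0 0" --pt "0 0 0 0 0 0 0"

```text
t: 11.67
tool_pos: [0.4678, 0.3063, 0.2193]
eef_rot: [-3.141, -0.0, 0.322]
force: [-0.4, -1.5, 3.0]
gripper_width: 0.571
gripper_force: 43.8
```

Contact is confirmed at z≈0.2218 and the valve started moving at roughly 6 N. I need about 5.5 mm more.

Call:
arm_command --pt "0 0 -0.007 0 0 0 0" --pt "0 0 -0.007 0 0 0 0" --pt "0 0 -0.007 0 0 0 0" --pt "0 0 -0.007 0 0 0 0" --pt "0 0 -0.007 0 0 0 0" --pt "0 0 0 0 0 0 0" --pt "0 0 0 0 0 0 0" --pt "0 0 0 0 0 0 0" --pt "0 0 0 0 0 0 0"

```text
t: 12.42
tool_pos: [0.4677, 0.3062, 0.2141]
eef_rot: [-3.141, -0.0, 0.322]
force: [1.0, -0.1, 5.2]
gripper_width: 0.575
gripper_force: 43.8
```

```bash
python3 - <<'E'
from h import *
F=[]
for i in range(8):
    get_image("top");s=get_state();F.append(np.r_[s['tool_pos'],s['force'],s['gripper_width']])
print(np.mean(F,0),np.std(F,0),s['ft_torque'])
a=get_image("wrist")[100:250,140:340,::-1];b=get_image("scene")[40:160,220:380,::-1]
cv2.imwrite("pics/p3.png",np.hstack([cv2.resize(a,(400,300)),cv2.resize(cv2.convertScaleAbs(b,alpha=1.6),(400,300),interpolation=cv2.INTER_CUBIC)[:300]]))
E
```

```text
[ 0.4677  0.3062  0.214  -0.2082 -0.3084  5.1108  0.5741] [0.     0.     0.     0.279  0.2113 0.4579 0.0011] [-0.0201 -0.0569 -0.0404]
```

View pics/p3.png

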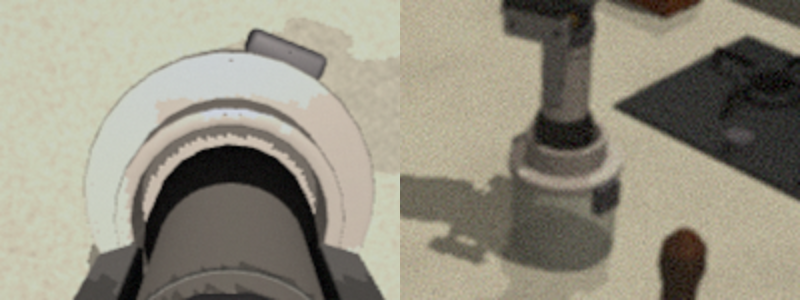

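The pump is upright inside the collar. The net push is about 9.1 N and the tool has moved about 8 mm since contact, so the valve is half-way in.

```bash
python3 -c "
from station import *
print(hand_in())"
```

```text
the job is handed in; nothing more can be done
None
```

The job is handed in: the pump stands upright in the larger jar's collar, held round its body and pressing the valve about half-way in (about 8 mm of travel at about 9 N, judged from tool height and wrist force).

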